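# Weigh out ring soaps on the counter scale

## Robot

A 6-joint arm with a two-finger parallel gripper is mounted at the origin on the work surface. World frame = base frame: x ahead of the robot, y to its left, z up, the work surface at z = 0. Lengths are in m, angles in rad, forces in N, time in s.
With the tool pointing down it reaches from about 0.25 to 0.725 m from the base axis. Payload 9.7 kg.
Tool frame: the origin (TCP) lies at the very end of the fingers, on their centre line; the grasp point (between the pads) lies 19 mm behind it; z points along the fingers, y is the line along which they close (so a half turn about z gives the same grasp; the last joint's range is limited). The gripper opens to 85 mm and grips with 20 to 120 N. Pads are 22 mm wide; open, the fingers measure 114 mm over their backs; the gripper's body (76 mm by 85 mm) begins 54 mm behind the grasp point. The pads swing forward as they close: fully open they stand 13 mm farther back than shut.
Start: joints at [1.291, 0.087, 0.176, 1.66, 0, 1.571], TCP at [0.152, 0.529, 0.231] pointing down, gripper open.
Joint ranges: [-3.13, 3.13], [-0.85, 1.81], [-1.15, 1.24], [-2.2, 2.28], [-1.44, 1.52], [-3.14, 3.14]. Speed limits (rad/s): [2.22, 2.22, 2.57, 3.14, 3.14, 3.14].

## Interface

Orientations are given as [roll, pitch, yaw] about the fixed x, y, z axes, in that order (R = Rz(yaw) Ry(pitch) Rx(roll)).
In Python, from plant import status, viewer, ctrl gives the robot as it stands.
- The arm moves only by the shell command python3 -m inch 'ROWS' [OPENING] [FORCE]. ROWS is JSON, a list of rows, each a list of 4 numbers: the shift along the tool's x, y, z in cm, then the turn about the tool's z in degrees. A call has 1 to 12 rows; each row shifts and turns the commanded pose from where the row before left it, along the tool's axes as they then stand; what a row does not reach is not made up. A row lasts 1/12 s, in which the tool goes at most 41.7 mm and 7.16 degrees, less where a joint would pass 70% of its speed; a pose out of reach is approached as far as the arm can. A call is refused whole if a number of a shift passes 4.17 or a number of a turn 7.16, either way. A call with a gripper value outside its range is refused whole. OPENING is the opening, from -1 (shut) to 1 (fully open), set as the call begins (- or left out, the last holds). The fingers move at their own pace and stop on an object; FORCE is the grip in N (left out, the last holds). Time passes only in rows, so rows that do not move let the fingers close. It gives the time, the measured TCP pose, the force, the opening and the grip force at its end, in the units of the state.
- status.observe(): the state, without advancing time (a new reading comes with each control period).
- viewer.snapshot(name): name is "side" or "top"; returns a dict with "color" (420x560x3 uint8, red, green, blue), "depth" (420x560 float32, m along the optical axis (not along the pixel's ray), 0 where there is no reading), "fx", "fy", "cx", "cy" (pixels), "xyz" and "rotation" of the camera in the world. Camera axes: x right, y up, looking along -z (the intrinsics and any distortion apply to the point x, -y, -z); pixel columns grow to the right and rows downward; lengths in m; the calibration is good to about 2 mm. A picture is of the moment at which its call begins.
- ctrl.finish_job(): hands the job in; it is judged then, once.
The state is a dict: "time": time; "joint_pos": joint angles; "joint_velocities": joint speeds; "effort": joint torques, N m; "position": TCP position; "eef_rot": TCP orientation; "wrist_force": force on the tool from outside, world axes, zero at the start; "wrist_torque": the same for the moment, N m; "gripper_width": opening from 0.0 (shut) to 1.0 (fully open); "finger_force": force on a finger pad.
Only numpy, scipy, OpenCV 4.12 (cv2) and the standard library are available. Lean on these libraries where they do the work, as an engineer would, in place of code of your own. Each camera call takes 0.05 s, during which the arm holds its last target. There are 200 camera calls.

## Task

Weigh out a guest set of ring soaps: thread the soaps from the counter one by one over the scale's upright guide rod so that they lie flat on the tray, and stop when the needle rests between the two long marks on the dial. The rod's exact place is not known, so feel for it gently with the soap and do not push it hard against the scale. Leave the soaps you do not need, and everything else on the counter, where they are.

Things in the scene. Friction and masses are not known exactly. Their poses are not given: they have to be found in the camera images.
- soap1_c (a point): centre (half-way up) of a ring-shaped bar of soap lying flat on the counter: 56 mm outside, 16.5 mm hole, 14 mm thick, roughly 30 g (each a little different). All four soaps are alike.
- soap2_c (a point): centre (half-way up) of a ring-shaped bar of soap lying flat on the counter: 56 mm outside, 16.5 mm hole, 14 mm thick, roughly 30 g (each a little different). All four soaps are alike.
- soap3_c (a point): centre (half-way up) of a ring-shaped bar of soap lying flat on the counter: 56 mm outside, 16.5 mm hole, 14 mm thick, roughly 30 g (each a little different). All four soaps are alike.
- soap4_c (a point): centre (half-way up) of a ring-shaped bar of soap lying flat on the counter: 56 mm outside, 16.5 mm hole, 14 mm thick, roughly 30 g (each a little different). All four soaps are alike.
- scale: counter scale, fixed to the counter. Origin on the counter under the middle of its round tray. White housing 150 mm (x) by 270 mm (y), 30 mm high, from y = -200 to +70 mm; flat dial, 112 mm across, face up at y = -130 mm. An upright steel guide rod rises through a slot in the tray; soap chips when pushed against rod or tray with over 20 N.
- slot_mid (a point): NOT the rod: the point above the slot's middle at the height of the rod's tip (108 mm above the counter), axes as the scale's. The rod (14 mm diameter, flat tip, 1.2 mm chamfer) is clamped anew each time, up to 16 mm from here along this frame's +y or -y, x = 0; where is not measured: find it by feel (or look). It is rigid sideways; pressed down it gives 1 mm per 1.5 N, 14 mm at most, and springs back.
- tray_top (a point): centre of the upper face of the round steel tray, 110 mm across, axes as the scale's. The tray floats on a soft spring: unloaded it is 56 mm above the counter, sinks 1 mm per 15 g, and stops 14 mm down. It moves freely past the rod.
- needle (a joint): dial needle angle, rad, proportional to the load on the scale, 0.0133 rad per g (1 rad = 5 mm of tray travel). 0 points along the scale's -x, growing anticlockwise seen from above. The empty tray's own unknown weight already shows (0.5 to 1.15). The two long thick marks on the dial are at 1.60 and 2.04 rad.
- tin: closed round metal tin, 36 mm across, 20 mm high, no hole; origin under its centre; bystander among the soaps
- toothbrush: wrapped toothbrush lying on the counter, 150 x 11 mm, up to 17 mm high, long along its x; bystander
- tumbler: glass tumbler, 72 mm across, 95 mm high, origin under its centre; bystander
- pump_bottle: green pump bottle, 62 mm across, 197 mm high, origin under its centre; bystander
- soap_dish: white ceramic plate, 110 mm across, 22 mm high, empty, origin under its centre; bystander
Not all that is in view belongs to the job. Leave any blue or yellow look-alike of the part that bears soap1_c alone.

How it is judged:
On the way, in this order (a step that is already met when the one before it is completed fails the run):
1. a first soap is threaded over the rod, lies on the tray and is let go ((((x of soap1_c in the frame of tray_top between -0.008 and 0.008 m and y of soap1_c in the frame of tray_top between -0.0178 and 0.0178 m and z of soap1_c in the frame of tray_top below 0.058 m and angle between soap1_c's own z axis and vertical below 0.12 rad) and z of soap1_c in the frame of tray_top below 0.012 m and contact force between the fingers and soap1 below 0.1 N) or ((x of soap2_c in the frame of tray_top between -0.008 and 0.008 m and y of soap2_c in the frame of tray_top between -0.0178 and 0.0178 m and z of soap2_c in the frame of tray_top below 0.058 m and angle between soap2_c's own z axis and vertical below 0.12 rad) and z of soap2_c in the frame of tray_top below 0.012 m and contact force between the fingers and soap2 below 0.1 N) or ((x of soap3_c in the frame of tray_top between -0.008 and 0.008 m and y of soap3_c in the frame of tray_top between -0.0178 and 0.0178 m and z of soap3_c in the frame of tray_top below 0.058 m and angle between soap3_c's own z axis and vertical below 0.12 rad) and z of soap3_c in the frame of tray_top below 0.012 m and contact force between the fingers and soap3 below 0.1 N) or ((x of soap4_c in the frame of tray_top between -0.008 and 0.008 m and y of soap4_c in the frame of tray_top between -0.0178 and 0.0178 m and z of soap4_c in the frame of tray_top below 0.058 m and angle between soap4_c's own z axis and vertical below 0.12 rad) and z of soap4_c in the frame of tray_top below 0.012 m and contact force between the fingers and soap4 below 0.1 N)) and value of joint needle below 1.6 rad), for 0.2 s.
2. the needle rests between the two long marks (value of joint needle between 1.6 and 2.04 rad and contact force between the arm and anything else below 0.1 N), for 0.2 s.
At the end, for the whole second after the job is handed in: The needle rests between the two long marks (1.60 to 2.04 rad); every soap is either threaded on the rod, lying flat (within 0.12 rad) in the stack on the tray, or still flat on the counter within 30 mm of where it began; all is at rest and let go (value of joint needle between 1.6 and 2.04 rad and ((x of soap1_c in the frame of tray_top between -0.008 and 0.008 m and y of soap1_c in the frame of tray_top between -0.0178 and 0.0178 m and z of soap1_c in the frame of tray_top below 0.058 m and angle between soap1_c's own z axis and vertical below 0.12 rad) or (distance of soap1_c from where it was at the start of the episode below 0.03 m and height (world z) of soap1_c below 0.015 m)) and ((x of soap2_c in the frame of tray_top between -0.008 and 0.008 m and y of soap2_c in the frame of tray_top between -0.0178 and 0.0178 m and z of soap2_c in the frame of tray_top below 0.058 m and angle between soap2_c's own z axis and vertical below 0.12 rad) or (distance of soap2_c from where it was at the start of the episode below 0.03 m and height (world z) of soap2_c below 0.015 m)) and ((x of soap3_c in the frame of tray_top between -0.008 and 0.008 m and y of soap3_c in the frame of tray_top between -0.0178 and 0.0178 m and z of soap3_c in the frame of tray_top below 0.058 m and angle between soap3_c's own z axis and vertical below 0.12 rad) or (distance of soap3_c from where it was at the start of the episode below 0.03 m and height (world z) of soap3_c below 0.015 m)) and ((x of soap4_c in the frame of tray_top between -0.008 and 0.008 m and y of soap4_c in the frame of tray_top between -0.0178 and 0.0178 m and z of soap4_c in the frame of tray_top below 0.058 m and angle between soap4_c's own z axis and vertical below 0.12 rad) or (distance of soap4_c from where it was at the start of the episode below 0.03 m and height (world z) of soap4_c below 0.015 m)) and linear speed of each of soap1, soap2, soap3, soap4 below 0.02 m/s); the robot touches nothing.
It fails at once if a soap is pushed against the scale (its rod or tray) with more than 20 N (contact force between any of soap1, soap2, soap3, soap4 and scale above 20 N).
It fails at once if a bystander is moved by more than 20 mm (distance of any of tin, toothbrush, tumbler, pump_bottle, soap_dish from where it was at the start of the episode above 0.02 m).
It also fails if it takes over 70 s, if anything falls off the work surface, if the arm or the gripper's body presses on something with over 40 N, if the wrist force passes 120 N, or if a joint passes its speed limit or range.

## Working session

There is one attempt and no reset: what is moved stays moved. The work goes in short steps, Python scripts to look and compute and a shell command to move; the robot and the scene stay as the last step left them, time stands still between calls to the robot, and variables do not carry over. Pictures are saved under pics/ and viewed, at most 10 in all, crops included, and the job is handed in when it is done.

```bash
ls; mkdir -p pics; python3 - <<'E'
from plant import status, viewer
import cv2,pickle
print(status.observe())
for n in("top","side"):
    s=viewer.snapshot(n); pickle.dump(s,open(f'pics/{n}0.pkl','wb'))
    cv2.imwrite(f'pics/{n}0.png',s['color'][:,:,::-1]); print(n,s['fx'],s['fy'],s['cx'],s['cy'],s['xyz'],s['rotation'],[k for k in s])
E
```

```text
pics
{'time': 0.0, 'joint_pos': array([1.29098416e+00, 8.74593100e-02, 1.75145449e-01, 1.65983082e+00,
       1.66806962e-05, 1.57080372e+00]), 'joint_velocities': array([-0.00155274,  0.00012346,  0.00081517, -0.00054431, -0.0005951 ,
       -0.00013384]), 'effort': array([-7.84336316e-04, -5.20379233e+01,  4.64814019e+01,  1.56145217e-02,
       -4.10439554e-05,  1.09933033e-06]), 'position': array([0.15182584, 0.52838099, 0.23058931]), 'eef_rot': array([-3.14024430e+00, -1.66707166e-05,  2.86177308e+00]), 'wrist_force': array([-0.21999977, -0.93961753,  0.33874393]), 'wrist_torque': array([-0.02670873,  0.06672956,  0.05195111]), 'finger_force': 0.0, 'gripper_width': 0.9995626860898182}
top 449.49651881505923 449.49651881505923 280.0491742368497 214.0262099010465 [0.35151128 0.09702368 1.21178849] [ 0.19171671 -0.01303121 -1.55613818] ['color', 'depth', 'fx', 'fy', 'cx', 'cy', 'xyz', 'rotation']
side 515.266345657026 515.266345657026 276.62671553653814 202.52118023274608 [0.42254321 0.80868408 0.93213527] [ 0.71827044 -0.00801157 -2.93387459] ['color', 'depth', 'fx', 'fy', 'cx', 'cy', 'xyz', 'rotation']
```

View pics/top0.png

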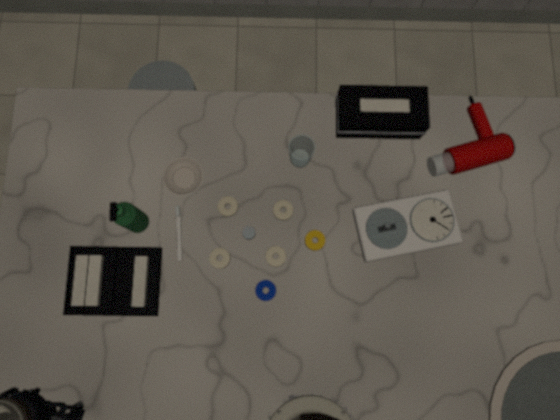

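View pics/side0.png

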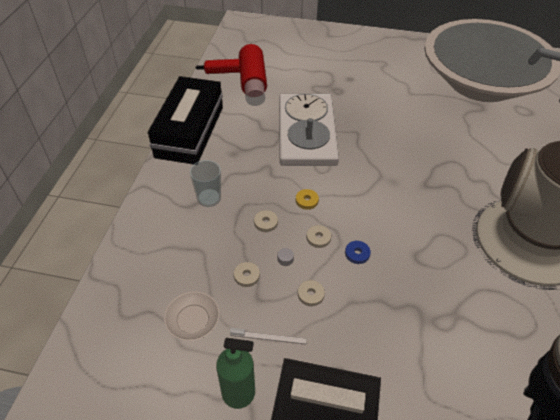

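Top view: four cream soaps at about (227,207), (283,211), (219,258) and (276,257). Look-alikes are the yellow ring (315,240), the blue ring (265,290) and the grey tin (249,233), which has no hole. The scale tray is at (386,228), its dial at (432,219), and the rod shows near (387,229). In the side view the rod is at (310,127). I choose the cream rings.

```bash
cat > h.py <<'E'
import numpy as np,cv2,pickle
from scipy.spatial.transform import Rotation as R
def cam(s): return R.from_euler('xyz',s['rotation']).as_matrix()
def ray(s,u,v,z):
    d=cam(s)@np.array([(u-s['cx'])/s['fx'],-(v-s['cy'])/s['fy'],-1]); o=np.array(s['xyz'])
    return o+d*(z-o[2])/d[2]
def cloud(s):
    v,u=np.mgrid[:420,:560]; D=s['depth']
    p=np.stack([(u-s['cx'])/s['fx']*D,-(v-s['cy'])/s['fy']*D,-D],-1)
    P=p@cam(s).T+s['xyz']; P[D==0]=np.nan; return P
def proj(s,p):
    q=cam(s).T@(np.array(p)-s['xyz']); return np.array([s['cx']-s['fx']*q[0]/q[2],s['cy']+s['fy']*q[1]/q[2]])
E
python3 - <<'E'
from h import *
T=pickle.load(open('pics/top0.pkl','rb'));S=pickle.load(open('pics/side0.pkl','rb'))
seeds=dict(top=[(227,207),(283,211),(219,258),(276,257)],side=[(246,273),(266,220),(311,292),(319,236)])
for n,s in(('top',T),('side',S)):
    P=cloud(s);lab=cv2.cvtColor(s['color'],cv2.COLOR_RGB2LAB).astype(float)
    for (u,v) in seeds[n]:
        b=lab[v-20:v+21,u-20:u+21,2]; m=(b>np.median(b[[0,-1]])+5).astype(np.uint8)
        c=max(cv2.findContours(m,0,1)[0],key=cv2.contourArea); (x,y),ax,_=cv2.fitEllipse(cv2.convexHull(c))
        zz=P[v-20:v+21,u-20:u+21,2][m>0]
        print(n,u-20+x,v-20+y,ax,ray(s,u-20+x,v-20+y,.010).round(4),np.nanmedian(zz).round(4))
    # scale: points by height
    lo=np.array([.2,-.45,0]);hi=np.array([.6,0.0,0])
    reg=(P[...,0]>.25)&(P[...,0]<.5)&(P[...,1]>-.45)&(P[...,1]<-.05)
    rod=reg&(P[...,2]>.075)&(P[...,2]<.13); v,u=np.nonzero(rod); print('rod',[(int(a),int(b),*P[b,a].round(3)) for a,b in zip(u,v)][:30],len(u))
    tr=reg&(P[...,2]>.047)&(P[...,2]<.064); v,u=np.nonzero(tr)
    h=cv2.convexHull(np.c_[u,v].astype(np.int32)); print('tray',len(u),cv2.fitEllipse(h), np.nanmedian(P[tr],0))
    ho=reg&(P[...,2]>.022)&(P[...,2]<.2); m=ho.astype(np.uint8); c=max(cv2.findContours(m,0,1)[0],key=cv2.contourArea)
    bx=cv2.boxPoints(cv2.minAreaRect(c)); print('house',[ray(s,*q,.03).round(3) for q in bx])
t=T['color'][185:265,345:470,::-1];cv2.imwrite('pics/c1.png',cv2.resize(t,None,fx=4,fy=4,interpolation=2))
t=S['color'][85:170,265:350,::-1];cv2.imwrite('pics/c2.png',cv2.resize(t,None,fx=7,fy=7,interpolation=2))
E
```

```text
top 227.0732765197754 205.95246124267578 (16.952547073364258, 18.709917068481445) [0.605  0.2297 0.01  ] 0.0141
top 282.812198638916 209.60383987426758 (17.003999710083008, 17.426177978515625) [0.5974 0.0774 0.01  ] 0.0137
top 220.70421600341797 257.17683601379395 (14.42588996887207, 17.613534927368164) [0.465  0.2415 0.01  ] 0.0144
top 275.75504875183105 255.75752639770508 (16.981292724609375, 19.266035079956055) [0.4711 0.0946 0.01  ] 0.0141
rod [] 0
tray 73 ((386.83367919921875, 236.86819458007812), (24.093900680541992, 32.69892501831055), 91.95455169677734) [ 0.49658527 -0.19394845  0.05165958]
house [array([ 0.499, -0.133,  0.03 ]), array([ 0.518, -0.34 ,  0.03 ]), array([ 0.476, -0.341,  0.03 ]), array([ 0.457, -0.135,  0.03 ])]
side 246.1248722076416 272.7081489562988 (21.293296813964844, 24.64578628540039) [0.604  0.2259 0.01  ] 0.014
side 265.6435718536377 219.2204303741455 (18.009490966796875, 22.605234146118164) [0.5958 0.0741 0.01  ] 0.014
side 310.89094161987305 291.39757347106934 (22.052732467651367, 26.095603942871094) [0.462  0.2421 0.01  ] 0.0139
side 318.4946994781494 234.55634307861328 (18.391258239746094, 23.19826889038086) [0.4694 0.0923 0.01  ] 0.0141
rod [] 0
tray 57 ((326.4109191894531, 136.17849731445312), (5.235491752624512, 15.935791015625), 8.281556129455566) [ 0.49586231 -0.19222738  0.05238948]
house [array([ 0.499, -0.127,  0.03 ]), array([ 0.53 , -0.331,  0.03 ]), array([ 0.484, -0.341,  0.03 ]), array([ 0.457, -0.136,  0.03 ])]
```

View pics/c1.png

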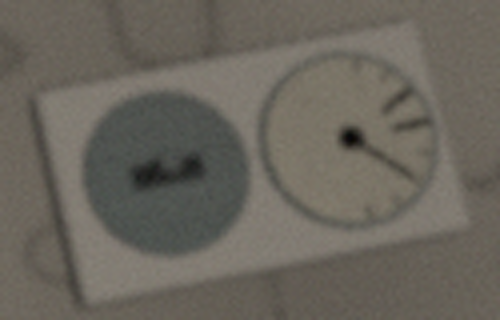

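View pics/c2.png

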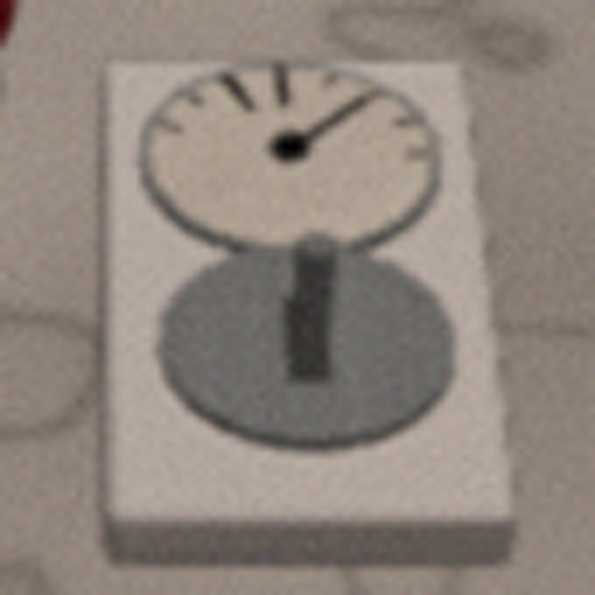

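The crops show the tray ellipse with the rod. The rod tip is at about (310.4,119.3) in the full side image. In the top view the hub is at about (432.5,219) and the needle tip at about (448,230), with the two long marks above right of the hub.

```bash
cat > scale.py <<'E'
from h import *
def fr(T,S):
    out={}
    for n,s in(('top',T),('side',S)):
        P=cloud(s)
        reg=(P[...,0]>.35)&(P[...,0]<.8)&(P[...,1]>-.5)&(P[...,1]<-.08)
        ho=reg&(P[...,2]>.02)&(P[...,2]<.2); c=max(cv2.findContours(ho.astype(np.uint8),0,1)[0],key=cv2.contourArea)
        m=np.zeros(ho.shape,np.uint8);cv2.drawContours(m,[c],-1,1,-1);ho&=m>0
        top=ho&(abs(P[...,2]-.03)<.006); pts=(P[top][:,:2]*1000).astype(np.float32)
        r=cv2.minAreaRect(pts)
        tr=ho&(abs(P[...,2]-.053)<.011);rod=ho&(P[...,2]>.08)
        print(n,'house',r,'z',np.median(P[top][:,2]),'tray med',np.median(P[tr],0).round(4),'hull',cv2.minEnclosingCircle((P[tr][:,:2]*1000).astype(np.float32)),tr.sum(),'rod',rod.sum(),P[rod].round(3)[:12].tolist())
E
python3 - <<'E'
from scale import *
T=pickle.load(open('pics/top0.pkl','rb'));S=pickle.load(open('pics/side0.pkl','rb'))
fr(T,S)
print('tip side',ray(S,310.4,119.3,.108))
# side crop points -> px
f=lambda x,y:(265+(x+.5)/7-.5,85+(y+.5)/7-.5)
g=lambda x,y:(345+(x+.5)/4-.5,185+(y+.5)/4-.5)
for n,q,z in[('tip',(318,241),.108),('traycentre',(308,347),.053),('corner l',(105,520),.03),('corner r',(512,520),.03),('fl',(107,65),.03),('fr',(460,65),.03),('hub',(288,147),.033),('needle',(370,95),.033),('m',(238,92),.031),('m',(283,85),.031)]: print('S',n,ray(S,*f(*q),z).round(4))
for n,q,z in[('traycentre',(165,172),.053),('c',(38,96),.03),('c',(413,22),.03),('c',(468,226),.03),('c',(84,302),.03),('hub',(350,137),.033),('needle',(413,180),.033),('m',(397,100),.031),('m',(410,125),.031)]: print('T',n,ray(T,*g(*q),z).round(4))
t=T['color'][215:240,370:405,::-1];cv2.imwrite('pics/c3.png',cv2.resize(t,None,fx=16,fy=16,interpolation=2))
E
```

```text
top house ((557.6375122070312, -257.6003723144531), (149.6410369873047, 270.8167724609375), 12.084431648254395) z 0.030536833725393286 tray med [ 0.5428 -0.1949  0.0517] hull ((551.11279296875, -232.8082275390625), 92.78717803955078) 1313 rod 39 [[0.548, -0.182, 0.107], [0.548, -0.185, 0.108], [0.546, -0.178, 0.104], [0.546, -0.18, 0.105], [0.545, -0.182, 0.106], [0.545, -0.184, 0.108], [0.545, -0.187, 0.107], [0.545, -0.178, 0.093], [0.543, -0.177, 0.107], [0.543, -0.18, 0.104], [0.543, -0.182, 0.109], [0.542, -0.183, 0.112]]
side house ((556.8277587890625, -255.88551330566406), (149.8937530517578, 275.5755615234375), 12.22960376739502) z 0.0305883432935824 tray med [ 0.541  -0.187   0.0519] hull ((553.01611328125, -230.82977294921875), 93.48760223388672) 916 rod 63 [[0.545, -0.182, 0.112], [0.544, -0.189, 0.107], [0.541, -0.188, 0.108], [0.539, -0.188, 0.108], [0.548, -0.182, 0.108], [0.545, -0.183, 0.108], [0.543, -0.186, 0.106], [0.54, -0.184, 0.108], [0.538, -0.186, 0.107], [0.536, -0.186, 0.107], [0.548, -0.183, 0.104], [0.545, -0.182, 0.106]]
tip side [ 0.53936966 -0.18306339  0.108     ]
S tip [ 0.5405 -0.184   0.108 ]
S traycentre [ 0.5421 -0.1901  0.053 ]
S corner l [ 0.6009 -0.1085  0.03  ]
S corner r [ 0.4581 -0.1398  0.03  ]
S fl [ 0.6539 -0.3689  0.03  ]
S fr [ 0.5134 -0.4001  0.03  ]
S hub [ 0.5724 -0.3287  0.033 ]
S needle [ 0.5458 -0.3687  0.033 ]
S m [ 0.5984 -0.3617  0.031 ]
S m [ 0.5815 -0.3702  0.031 ]
T traycentre [ 0.5451 -0.1925  0.053 ]
T c [ 0.5993 -0.1141  0.03  ]
T c [ 0.6552 -0.3705  0.03  ]
T c [ 0.516  -0.3993  0.03  ]
T c [ 0.4614 -0.1421  0.03  ]
T hub [ 0.5743 -0.3224  0.033 ]
T needle [ 0.5459 -0.3631  0.033 ]
T m [ 0.6006 -0.3562  0.031 ]
T m [ 0.5836 -0.364   0.031 ]
```

View pics/c3.png

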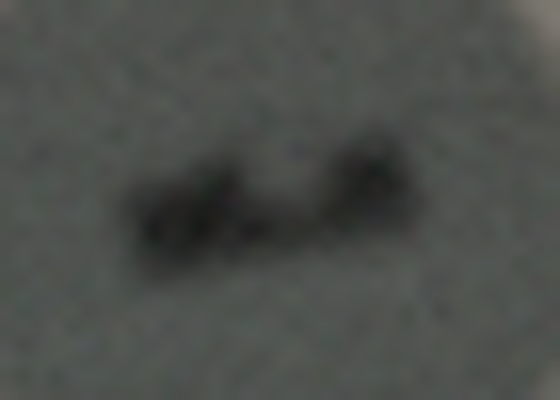

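Scale origin is about (0.5436,-0.1932) with yaw 12.15°. The rod is at about +9.6 mm on scale y, and the needle reads about 0.76 rad, so about 3 soaps are needed. The check crop shows the rod as a dark blur left of the slot in the top view, which fits +y. I start with soap 4 at (0.470,0.0935).

```bash
cat > d.py <<'E'
import sys,numpy as np
from plant import status
from scipy.spatial.transform import Rotation as R
def go(*a):
    s=status.observe(); M=R.from_euler('xyz',s['eef_rot']).as_matrix()
    print('t',round(s['time'],2),'pos',s['position'].round(4),'rpy',s['eef_rot'].round(3),'F',s['wrist_force'].round(2),'grip',round(s['gripper_width'],3),s['finger_force'])
    if len(a)>=3: print('tool shift cm',(M.T@(np.array(a[:3])-s['position'])*100).round(2))
    if len(a)>3: print('turn deg',((np.degrees(s['eef_rot'][2]-a[3])+180)%360-180).round(2))
if __name__=='__main__': go(*map(float,sys.argv[1:]))
E
python3 -m inch '[[0,0,0,-6.5],[0,0,0,-6.5],[0,0,0,-6.4]]' 1 20; python3 d.py 0.47 0.0935 0.08 3.2
```

```text
time: 0.35
position: [0.1519, 0.5285, 0.2309]
eef_rot: [-3.141, -0.0, -3.077]
wrist_force: [0.3, 0.5, 0.2]
gripper_width: 1.005
finger_force: 0.0
t 0.35 pos [0.1519 0.5285 0.2309] rpy [-3.141 -0.    -3.077] F [0.27 0.5  0.23] grip 1.005 0.0
tool shift cm [-28.96 -45.44  15.11]
turn deg 0.34
```

```bash
python3 -m inch '[[-1,-1.5,0,0],[-2,-3.2,0.5,0],[-2.2,-3.4,1,0],[-2.2,-3.4,1,0],[-2.2,-3.4,1,0],[-2.2,-3.4,1,0],[-2.2,-3.4,1,0],[-2.2,-3.4,1,0],[-2.2,-3.4,1,0],[-2.2,-3.4,1,0],[-2.2,-3.4,1,0],[-2.2,-3.4,1,0]]' >/dev/null; python3 -m inch '[[-2.2,-3.5,2,0],[-1.5,-2.5,1.6,0],[-0.4,-1,1,0],[0,0,0,0],[0,0,0,0]]' >/dev/null; python3 d.py 0.47 0.0935 0.004 3.2
```

```text
t 1.77 pos [0.4661 0.0928 0.0817] rpy [ 3.142e+00 -2.000e-03 -3.084e+00] F [0.56 0.15 0.51] grip 0.995 0.0
tool shift cm [-0.41  0.05  7.77]
turn deg -0.06
```

```bash
python3 - <<'E'
from h import *
from plant import viewer
s=viewer.snapshot('side'); cv2.imwrite('pics/s1.png',cv2.resize(s['color'][150:320,200:420,::-1],None,fx=3,fy=3,interpolation=2))
E
```

```text
(no output)
```

View pics/s1.png

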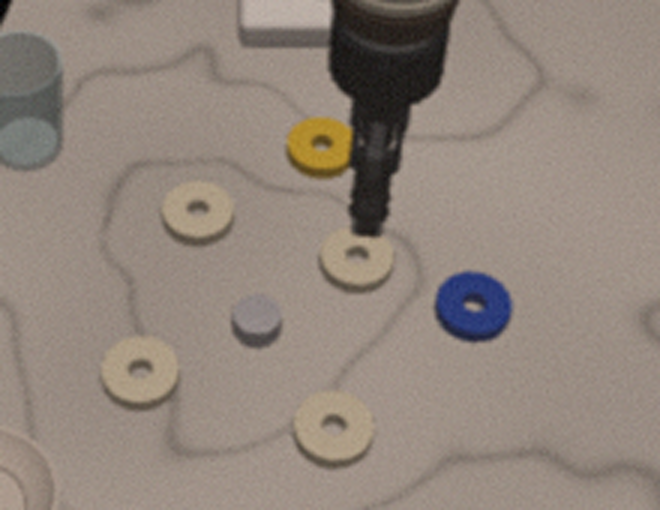

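The gripper stands over the cream soap at crop pixel (358,258). Next I descend and squeeze once to centre it.

```bash
python3 -m inch '[[-0.4,0,2,0],[0,0,2.5,0],[0,0,2.3,0],[0,0,1,0],[0,0,0,0]]' >/dev/null; python3 d.py 0.47 0.0935 0.004; python3 -m inch '[[0,0,0,0],[0,0,0,0],[0,0,0,0],[0,0,0,0],[0,0,0,0],[0,0,0,0]]' -1 20;python3 d.py
```

```text
t 2.23 pos [0.4692 0.0941 0.0029] rpy [-3.141e+00 -3.000e-03 -3.081e+00] F [-0.01 -0.13  0.04] grip 1.004 0.0
tool shift cm [-0.08 -0.06 -0.11]
time: 2.73
position: [0.4718, 0.0937, 0.0065]
eef_rot: [3.141, 0.003, -3.083]
wrist_force: [-3.4, 1.3, 7.6]
gripper_width: 0.634
finger_force: 19.6
t 2.73 pos [0.4718 0.0937 0.0065] rpy [ 3.141e+00  3.000e-03 -3.083e+00] F [-3.37  1.31  7.61] grip 0.634 19.627767680212855
```

```bash
python3 -m inch '[[0,0,-0.7,0],[0,0,0,0],[0,0,0,0],[0,0,0,0]]' 1 20 >/dev/null; python3 -m inch '[[0,0,0,6.77],[0,0,0,6.77],[0,0,0,6.77],[0,0,0,6.77],[0,0,0,6.77],[0,0,0,6.77],[0,0,0,6.77],[0,0,0,6.77],[0,0,0,6.77],[0,0,0,6.77],[0,0,0,6.77],[0,0,0,6.77]]' >/dev/null; python3 -m inch '[[0,0,0,0],[0,0,0,0],[0,0,0,0],[0,0,0,0],[0,0,0,0],[0,0,0,0]]' -1 25;python3 d.py
```

```text
time: 4.57
position: [0.472, 0.0934, 0.0142]
eef_rot: [3.138, 0.0, 1.785]
wrist_force: [-4.0, -0.1, 21.4]
gripper_width: 0.145
finger_force: 10.7
t 4.57 pos [0.472  0.0934 0.0142] rpy [3.138 0.    1.785] F [-3.97 -0.06 21.42] grip 0.145 10.674744069765438
```

```bash
python3 -m inch '[[0,0,0,0],[0,0,0,0],[0,0,0,0],[0,0,0,0],[0,0,0,0],[0,0,0,0]]' 1 25;python3 d.py 0.47 0.0935 0.001; python3 - <<'E'
from h import *
from plant import viewer
s=viewer.snapshot('side'); cv2.imwrite('pics/s2.png',cv2.resize(s['color'][180:280,260:380,::-1],None,fx=5,fy=5,interpolation=2))
E
```

```text
time: 5.07
position: [0.4704, 0.0931, 0.0108]
eef_rot: [-3.141, 0.0, 1.783]
wrist_force: [-0.5, 0.0, -0.0]
gripper_width: 0.974
finger_force: 0.0
t 5.07 pos [0.4704 0.0931 0.0108] rpy [-3.141  0.     1.783] F [-0.55  0.03 -0.01] grip 0.974 0.0
tool shift cm [ 0.04 -0.03  0.98]
```

View pics/s2.png

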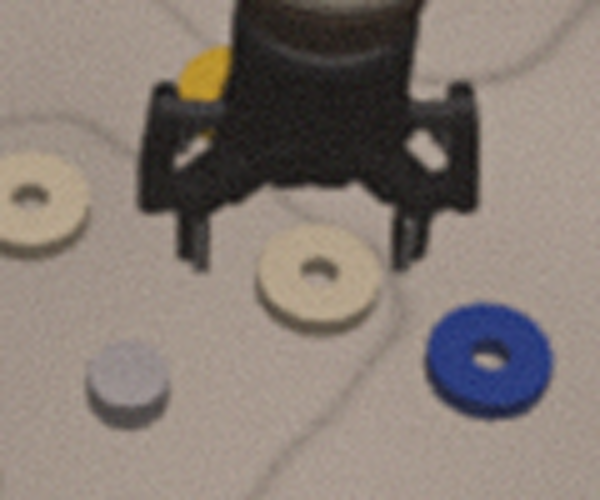

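The soap at crop (320,275) has shifted right of the finger midline (about x 300), so I measure it again.

```bash
cat > soap.py <<'E'
from h import *
from plant import viewer
import sys
def find(s,u,v,z=.010,r=18,minb=None):
    lab=cv2.cvtColor(s['color'],cv2.COLOR_RGB2LAB).astype(float)
    b=lab[v-r:v+r+1,u-r:u+r+1,2]; L=lab[v-r:v+r+1,u-r:u+r+1,0]
    m=((b>np.median(lab[180:330,200:420,2])+5)&(L>90)).astype(np.uint8)
    c=max(cv2.findContours(m,0,1)[0],key=cv2.contourArea); (x,y),ax,_=cv2.fitEllipse(cv2.convexHull(c))
    print((u-r+x,v-r+y),ax,ray(s,u-r+x,v-r+y,z).round(4))
if __name__=='__main__':
    u,v=map(int,sys.argv[1:3]); find(viewer.snapshot('side'),u,v)
E
python3 soap.py 324 235; python3 d.py
```

```text
(323.3353805541992, 233.95950508117676) (18.696609497070312, 23.527944564819336) [0.459  0.0883 0.01  ]
t 5.17 pos [0.4705 0.0931 0.011 ] rpy [-3.141 -0.     1.783] F [ 0.12 -0.27  0.3 ] grip 1.004 0.0
```

```bash
python3 d.py 0.46 0.09 0.001; python3 -m inch '[[-0.1,-1.05,0,0],[0,0,0.5,0],[0,0,0.5,0],[0,0,0,0],[0,0,0,0],[0,0,0,0],[0,0,0,0],[0,0,0,0]]' -1 25;python3 d.py
```

```text
t 5.17 pos [0.4705 0.0931 0.011 ] rpy [-3.141 -0.     1.783] F [ 0.12 -0.27  0.3 ] grip 1.004 0.0
tool shift cm [-0.09 -1.09  1.  ]
time: 5.83
position: [0.4608, 0.09, 0.001]
eef_rot: [-3.142, 0.0, 1.783]
wrist_force: [-0.3, -0.3, 0.3]
gripper_width: 0.628
finger_force: 26.3
t 5.83 pos [0.4608 0.09   0.001 ] rpy [-3.142  0.     1.783] F [-0.35 -0.31  0.29] grip 0.628 26.306422370835207
```

```bash
python3 -m inch '[[0,0,0,0],[0,0,0,0],[0,0,0,6.9],[0,0,0,7],[0,0,0,7],[0,0,0,7],[0,0,0,7],[0,0,0,7],[0,0,0,7],[0,0,0,7],[0,0,0,7],[0,0,0,7]]' 0.7 25 >/dev/null; python3 -m inch '[[0,0,0,7],[0,0,0,7],[0,0,0,6.2],[0,0,0,0]]' >/dev/null;python3 -m inch '[[0,0,0,0],[0,0,0,0],[0,0,0,0],[0,0,0,0],[0,0,0,0]]' -1 25 >/dev/null;python3 d.py 0.5416 -0.1838 0.125 0.212
```

```text
t 7.58 pos [0.4608 0.09   0.0017] rpy [ 3.142 -0.     0.212] F [-1.34 -0.6   5.37] grip 0.644 25.84049642086029
tool shift cm [  2.14  28.47 -12.33]
turn deg 0.01
```

```bash
python3 -m inch '[[0,0,-2,0],[0,0,-3,0],[0,1,-3,0],[0.2,2.5,-2.4,0],[0.3,3.3,-1.5,0],[0.3,3.5,-0.4,0],[0.3,3.5,0,0],[0.3,3.5,0,0],[0.3,3.5,0,0],[0.3,3.5,0,0],[0.1,2.5,0,0],[0,1,0,0]]' >/dev/null; python3 -m inch '[[0,0.5,0,0],[0,0.1,0,0],[0,0,0,0]]' >/dev/null; python3 d.py 0.5416 -0.1838 0.118; python3 - <<'E'
from h import *
from plant import viewer
for n,b in(('side',(60,180,240,380)),):
    s=viewer.snapshot(n);pickle.dump(s,open('pics/s3.pkl','wb')); cv2.imwrite('pics/s3.png',cv2.resize(s['color'][b[0]:b[1],b[2]:b[3],::-1],None,fx=5,fy=5,interpolation=2))
E
```

```text
t 8.83 pos [ 0.5402 -0.1826  0.1241] rpy [-3.141  0.     0.211] F [-0.16  0.21 -0.82] grip 0.645 26.635802686214447
tool shift cm [0.11 0.14 0.61]
```

View pics/s3.png

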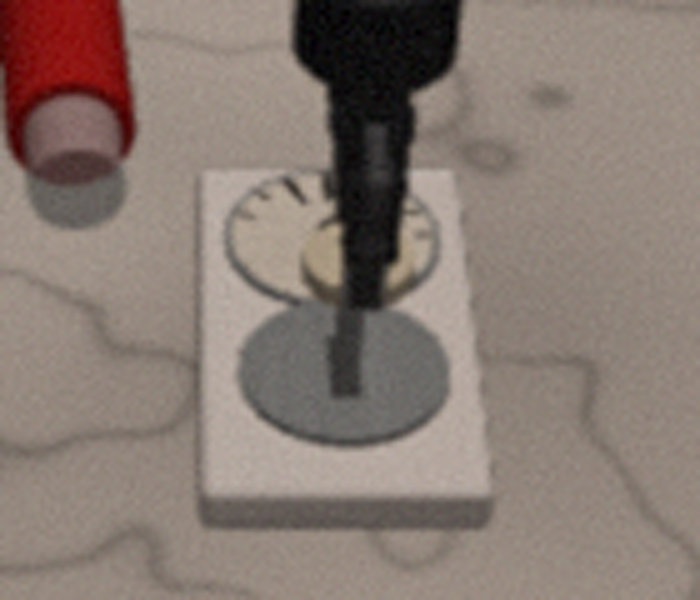

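The cream soap is held level above the rod, with the rod visible below it at crop (345,350). I shift to (0.542,-0.1828) and feel downward.

```bash
python3 -m inch '[[0.17,-0.01,0.5,0],[0,0,0.4,0],[0,0,0.4,0],[0,0,0.2,0],[0,0,0.2,0],[0,0,0,0],[0,0,0,0]]' >/dev/null; python3 d.py 0.542 -0.1828 0.107
```

```text
t 9.47 pos [ 0.542  -0.1829  0.1072] rpy [-3.142  0.     0.21 ] F [ 0.08 -0.04  0.66] grip 0.647 26.63548305630684
tool shift cm [ 0.   -0.01  0.02]
```

```bash
python3 -m inch '[[0,0,0.15,0],[0,0,0.15,0],[0,0,0,0],[0,0,0,0]]' >/dev/null; python3 d.py; python3 -m inch '[[0,0,0.15,0],[0,0,0.15,0],[0,0,0,0],[0,0,0,0]]' >/dev/null; python3 d.py
```

```text
t 9.8 pos [ 0.542  -0.1829  0.1042] rpy [-3.142  0.     0.21 ] F [-0.04 -0.83 -0.08] grip 0.644 26.635890305042267
t 10.13 pos [ 0.542  -0.1829  0.1011] rpy [-3.141  0.     0.21 ] F [ 0.66 -0.79 -0.1 ] grip 0.645 26.63597747683525
```

The soap is threaded with no force. I lower it.

```bash
python3 -m inch '[[0,0,0.4,0],[0,0,0.5,0],[0,0,0.5,0],[0,0,0.5,0],[0,0,0.1,0]]' >/dev/null; python3 d.py;python3 -m inch '[[0,0,0.5,0],[0,0,0.5,0],[0,0,0.5,0],[0,0,0.5,0],[0,0,0.3,0],[0,0,0.1,0],[0,0,0,0]]' >/dev/null; python3 d.py
```

```text
t 10.55 pos [ 0.5417 -0.1828  0.0799] rpy [-3.141e+00  1.000e-03  2.100e-01] F [ 1.75 -0.12 -0.29] grip 0.642 26.68452277779579
t 11.13 pos [ 0.5419 -0.1828  0.0569] rpy [-3.141  0.     0.21 ] F [-1.76  0.58 -0.18] grip 0.644 26.637644916772842
```

```bash
python3 -m inch '[[0,0,0,0],[0,0,0,0],[0,0,0,0],[0,0,-1,0],[0,0,-3,0],[0,0,-3,0],[0,0,-2,0]]' 0.8 25 ; python3 d.py 0.5974 0.0763 0.06; python3 - <<'E'
from h import *
from plant import viewer
for n in('side','top'):
    s=viewer.snapshot(n);pickle.dump(s,open(f'pics/{n}4.pkl','wb'))
a=pickle.load(open('pics/side4.pkl','rb'))['color'][60:180,250:370,::-1];b=pickle.load(open('pics/top4.pkl','rb'))['color'][180:270,345:475,::-1]
cv2.imwrite('pics/s4.png',np.hstack([cv2.resize(a,(400,400)),cv2.resize(b,(390,270)) if 0 else cv2.resize(b,(400,400))]))
E
```

```text
time: 11.72
position: [0.5425, -0.183, 0.1509]
eef_rot: [3.14, -0.002, 0.21]
wrist_force: [1.1, -1.0, 1.9]
gripper_width: 0.901
finger_force: 0.0
t 11.72 pos [ 0.5425 -0.183   0.1509] rpy [ 3.14e+00 -2.00e-03  2.10e-01] F [ 1.15 -0.97  1.89] grip 0.901 0.0
tool shift cm [ 10.76 -24.23   9.08]
```

View pics/s4.png

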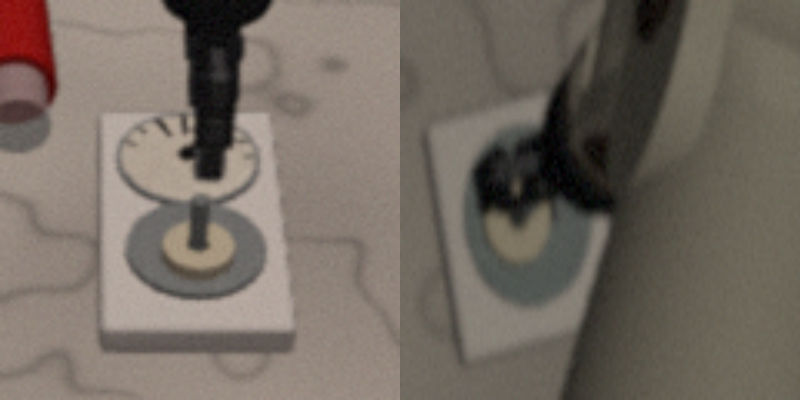

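The first soap lies flat on the tray around the rod, at left half (200,247). Now soap 2 at (0.597,0.076).

```bash
python3 -m inch '[[0.6,-1.2,0,0],[1.2,-2.7,0,0],[1.5,-3.3,0,0],[1.5,-3.3,0,0],[1.5,-3.3,0,0],[1.5,-3.3,1,0],[1.4,-3.3,2,0],[1,-2.5,2,0],[0.5,-1.1,2,0],[0,-0.2,1.5,0],[0,0,0.5,0],[0,0,0,0]]' 1 25 ; python3 d.py 0.5974 0.0763 0.001 0.212
```

```text
time: 12.82
position: [0.5948, 0.0765, 0.0551]
eef_rot: [-3.141, 0.004, 0.211]
wrist_force: [-0.0, 0.1, 0.3]
gripper_width: 1.001
finger_force: 0.0
t 12.82 pos [0.5948 0.0765 0.0551] rpy [-3.141  0.004  0.211] F [-0.    0.07  0.3 ] grip 1.001 0.0
tool shift cm [0.27 0.08 5.41]
turn deg -0.08
```

```bash
python3 -m inch '[[0.2,0.05,2,0],[0,0,2,0],[0,0,1.2,0],[0,0,0.2,0],[0,0,0,0]]' >/dev/null ; python3 -m inch '[[0,0,0,0],[0,0,0,0],[0,0,0,0],[0,0,0,0],[0,0,0,0]]' -1 25 > /dev/null; python3 d.py 0.5974 0.0763 0.001 1.783; python3 -m inch '[[0,0,0,0],[0,0,0,0],[0,0,0,-6.9],[0,0,0,-7],[0,0,0,-7],[0,0,0,-7],[0,0,0,-7],[0,0,0,-7],[0,0,0,-7],[0,0,0,-7],[0,0,0,-7],[0,0,0,-7]]' 0.7 25 >/dev/null; python3 -m inch '[[0,0,0,-7],[0,0,0,-7],[0,0,0,-6.1],[0,0,0,0]]' >/dev/null; python3 d.py 0.5974 0.0763 0.001 1.783;python3 -m inch '[[0,0,0,0],[0,0,0,0],[0,0,0,0],[0,0,0,0],[0,0,0,0]]' -1 25 >/dev/null;python3 d.py 0.5419 -0.183 0.125 1.783
```

```text
t 13.65 pos [0.5992 0.0761 0.0049] rpy [ 3.141e+00 -2.000e-03  2.100e-01] F [-1.18 -1.28  6.27] grip 0.629 25.880640177056193
tool shift cm [-0.17 -0.06  0.39]
turn deg -90.13
t 14.98 pos [0.5982 0.076  0.0032] rpy [-3.141 -0.     1.786] F [-0.82  0.39  0.33] grip 0.85 0.0
tool shift cm [ 0.04 -0.08  0.22]
turn deg 0.15
t 15.4 pos [0.5984 0.076  0.0037] rpy [ 3.141 -0.     1.779] F [-2.38  0.37  5.36] grip 0.64 26.12335966899991
tool shift cm [-24.17 -10.89 -12.14]
turn deg -0.21
```

```bash
python3 -m inch '[[0,0,-2,0],[0,0,-3,0],[-1,-0.5,-3,0],[-2.2,-1,-2.4,0],[-2.8,-1.2,-1.4,0],[-3,-1.3,-0.3,0],[-3,-1.3,0,0],[-3,-1.3,0,0],[-3,-1.4,0,0],[-2.6,-1.2,0,0],[-2,-0.9,0,0],[-1.2,-0.6,0,0]]' >/dev/null; python3 -m inch '[[-0.4,-0.2,0,0],[0,0,0,0],[0,0,0,0]]' >/dev/null; python3 d.py 0.5419 -0.183 0.109 1.783
```

```text
t 16.65 pos [ 0.5423 -0.1826  0.1241] rpy [-3.141 -0.     1.781] F [-0.84  0.6  -0.78] grip 0.64 26.55079551972449
tool shift cm [-0.03 -0.05  1.51]
turn deg -0.13
```

```bash
python3 -m inch '[[-0.03,-0.05,0.5,0],[0,0,0.5,0],[0,0,0.3,0],[0,0,0.2,0],[0,0,0.1,0],[0,0,0,0],[0,0,0,0]]' >/dev/null; python3 d.py 0.5419 -0.183 0.109;  python3 -m inch '[[0,0,0.2,0],[0,0,0.2,0],[0,0,0,0],[0,0,0,0]]' >/dev/null; python3 d.py
```

```text
t 17.23 pos [ 0.5417 -0.1837  0.1083] rpy [ 3.142 -0.     1.781] F [0.49 0.47 0.08] grip 0.643 26.55039668083191
tool shift cm [ 0.06  0.03 -0.07]
t 17.57 pos [ 0.5416 -0.1838  0.1041] rpy [-3.141 -0.     1.781] F [-0.75 -0.01 -0.16] grip 0.644 26.54636132530868
```

```bash
python3 -m inch '[[0.02,0.02,0.4,0],[0,0,0.5,0],[0,0,0.5,0],[0,0,0.5,0],[0,0,0.5,0],[0,0,0.5,0],[0,0,0.2,0],[0,0,0.1,0],[0,0,0,0]]' >/dev/null; python3 d.py; python3 -m inch '[[0,0,0,0],[0,0,0,0],[0,0,0,0],[0,0,-1,0],[0,0,-3,0],[0,0,-3,0]]' 0.8 25 >/dev/null;python3 -m inch '[[1,0,0,0],[2.5,0,0,0],[3.2,0,0,0],[3.5,0,0,0],[3.5,0,0,0],[2,0,0,0],[1,0,0,0],[0,0,0,0]]' 1 25 ; python3 d.py 0.4647 0.2423 0.06; cat > needle.py <<'E'
from h import *
from plant import viewer
import sys
n=sys.argv[1]
s=viewer.snapshot('top');pickle.dump(s,open(f'pics/top{n}.pkl','wb'))
s2=viewer.snapshot('side');pickle.dump(s2,open(f'pics/side{n}.pkl','wb'))
a=s2['color'][75:165,265:350,::-1];b=s['color'][185:265,370:470,::-1]
cv2.imwrite(f'pics/n{n}.png',np.hstack([cv2.resize(a,(400,424)),cv2.resize(b,(400,424))]))
# needle angle: dark pixels within 15..42 mm of hub on dial plane; radially darkest direction
o=np.array([.5436,-.1932]);c,si=np.cos(.2121),np.sin(.2121)
for q,sc in(('top',s),('side',s2)):
    hub=np.array([.5743,-.3224]) if q=='top' else np.array([.5724,-.3287])
    g=cv2.cvtColor(sc['color'],cv2.COLOR_RGB2GRAY).astype(np.float32); res=[]
    for a in np.arange(0.3,2.9,.02):
        h=a+np.pi+.2121; L=[]
        for r in np.arange(.016,.030,.001):
            p=proj(sc,[hub[0]+r*np.cos(h),hub[1]+r*np.sin(h),.033]); L.append(cv2.getRectSubPix(g,(1,1),tuple(map(float,p)))[0,0])
        res.append((np.mean(L),round(a,2)))
    print(q,sorted(res)[:5])
E
python3 needle.py 5
```

```text
t 18.32 pos [ 0.5418 -0.1835  0.072 ] rpy [-3.141 -0.     1.781] F [ 0.99 -0.18 -0.76] grip 0.639 26.549559272825718
time: 19.48
position: [0.507, -0.0186, 0.1432]
eef_rot: [3.14, 0.0, 1.783]
wrist_force: [0.1, -1.1, 0.4]
gripper_width: 0.999
finger_force: 0.0
t 19.48 pos [ 0.507  -0.0186  0.1432] rpy [3.14  0.    1.783] F [ 0.08 -1.11  0.43] grip 0.999 0.0
tool shift cm [26.4   1.35  8.31]
top [(np.float32(84.46058), np.float64(1.54)), (np.float32(84.56395), np.float64(1.56)), (np.float32(84.671646), np.float64(1.52)), (np.float32(85.48157), np.float64(1.5)), (np.float32(85.64732), np.float64(1.58))]
side [(np.float32(13.8975725), np.float64(1.86)), (np.float32(13.953887), np.float64(1.88)), (np.float32(14.032767), np.float64(1.84)), (np.float32(14.198706), np.float64(1.9)), (np.float32(14.514224), np.float64(1.82))]
```

View pics/n5.png

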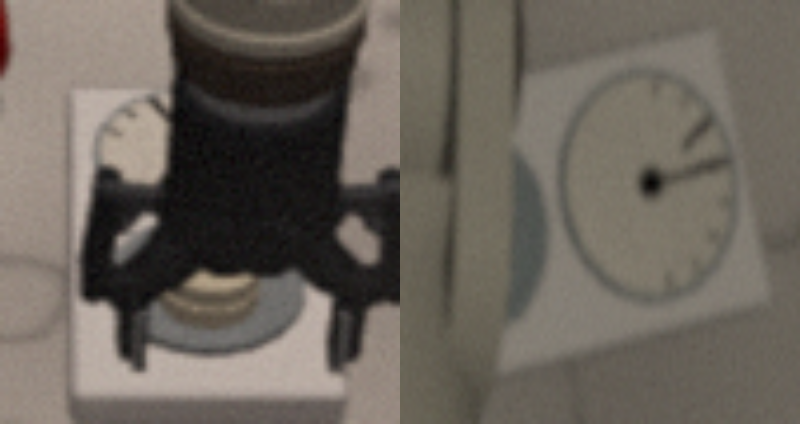

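Two soaps are on, the stack at left half (210,290). The needle reads about 1.54, just under the 1.60 mark at right half (715,162). A third soap should bring it to about 1.94, so I fetch soap 3.

```bash
python3 -m inch '[[1,0,0,0],[2.4,0.1,0,0],[3.2,0.2,0,0],[3.4,0.2,0,0],[3.4,0.2,0,0],[3.4,0.2,1,0],[3.4,0.2,2,0],[3,0.1,2,0],[2,0.1,2,0],[0.9,0,1.2,0],[0.2,0,0.4,0],[0,0,0,0]]' 1 25 >/dev/null; python3 d.py 0.4647 0.2423 0.001 1.783
```

```text
t 20.58 pos [0.4647 0.2391 0.0554] rpy [-3.140e+00  1.000e-03  1.781e+00] F [ 0.06 -0.74 -0.13] grip 1.002 0.0
tool shift cm [0.32 0.08 5.44]
turn deg -0.14
```

```bash
python3 - <<'E'
from h import *
for n in(5,):
    s=pickle.load(open(f'pics/top{n}.pkl','rb'));g=cv2.cvtColor(s['color'],cv2.COLOR_RGB2GRAY).astype(np.float32)
    hub=np.array([.5743,-.3224])
    for lo,hi in((.036,.046),):
        d=[]
        for a in np.arange(.9,2.4,.04):
            h=a+np.pi+.2121
            d.append((round(a,2),round(np.mean([cv2.getRectSubPix(g,(1,1),tuple(map(float,proj(s,[hub[0]+r*np.cos(h),hub[1]+r*np.sin(h),.031]))))[0,0] for r in np.arange(lo,hi,.001)]))))
        print([(float(a),int(b)) for a,b in d])
E
```

```text
[(0.9, 116), (0.94, 117), (0.98, 117), (1.02, 116), (1.06, 116), (1.1, 115), (1.14, 115), (1.18, 115), (1.22, 116), (1.26, 117), (1.3, 118), (1.34, 118), (1.38, 118), (1.42, 115), (1.46, 108), (1.5, 94), (1.54, 81), (1.58, 73), (1.62, 78), (1.66, 89), (1.7, 104), (1.74, 113), (1.78, 118), (1.82, 118), (1.86, 115), (1.9, 109), (1.94, 98), (1.98, 85), (2.02, 76), (2.06, 81), (2.1, 93), (2.14, 106), (2.18, 115), (2.22, 118), (2.26, 119), (2.3, 117), (2.34, 116), (2.38, 116)]
```

```bash
python3 -m inch '[[0.25,0.08,2,0],[0,0,2,0],[0,0,1.2,0],[0,0,0.2,0],[0,0,0,0]]' >/dev/null ; python3 -m inch '[[0,0,0,0],[0,0,0,0],[0,0,0,0],[0,0,0,0],[0,0,0,0]]' -1 25 > /dev/null; python3 d.py; python3 -m inch '[[0,0,0,0],[0,0,0,0],[0,0,0,6.9],[0,0,0,7],[0,0,0,7],[0,0,0,7],[0,0,0,7],[0,0,0,7],[0,0,0,7],[0,0,0,7],[0,0,0,7],[0,0,0,7]]' 0.7 25 >/dev/null; python3 -m inch '[[0,0,0,7],[0,0,0,7],[0,0,0,6.1],[0,0,0,0]]' >/dev/null; python3 d.py;python3 -m inch '[[0,0,0,0],[0,0,0,0],[0,0,0,0],[0,0,0,0],[0,0,0,0]]' -1 25 >/dev/null;python3 d.py 0.5418 -0.1833 0.125 0.212
```

```text
t 21.42 pos [0.4661 0.2425 0.0039] rpy [ 3.139 -0.     1.781] F [-0.97 -1.83  6.11] grip 0.633 25.32330432906747
t 22.75 pos [0.4919 0.1722 0.0024] rpy [-3.088  0.006  0.308] F [-0.75 -0.56  1.1 ] grip 0.849 0.0
t 23.17 pos [0.4908 0.1763 0.0027] rpy [-3.088  0.005  0.317] F [-0.2  -1.33  4.05] grip 0.632 26.78506983565967
tool shift cm [ -6.42  35.06 -14.09]
turn deg 6.01
```

```bash
python3 - <<'E'
from h import *
from plant import viewer,status
print(status.observe()['joint_pos'].round(3))
s=viewer.snapshot('side');pickle.dump(s,open('pics/side6.pkl','wb')); 
P0=pickle.load(open('pics/side0.pkl','rb'))
a=s['color'][190:330,220:360,::-1]
cv2.imwrite('pics/s6.png',np.hstack([cv2.resize(P0['color'][190:330,220:360,::-1],(400,400)),cv2.resize(a,(400,400))]))
E
```

```text
[ 0.316  0.059 -0.299  1.218  0.053  3.141]
```

View pics/s6.png

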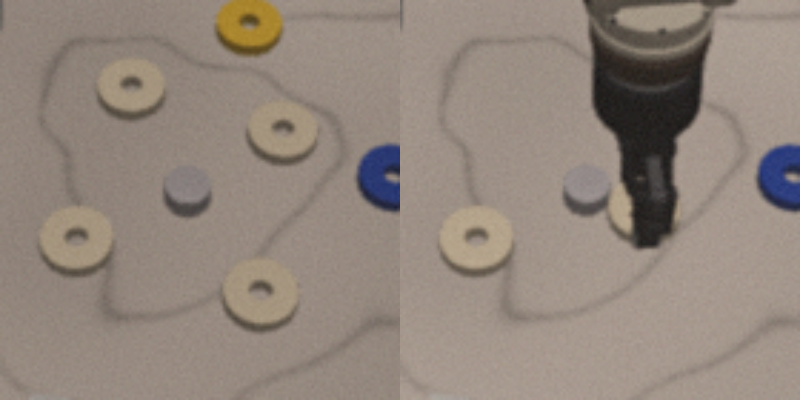

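Joint 6 reached its range limit, because yaw must be at least q1, and that dragged the soap to (0.491,0.176). The tin at (587,188) is unmoved. I open, lift, turn back and regrip at yaw 1.783.

```bash
python3 -m inch '[[0,0,0,0],[0,0,0,0],[0,0,0,0],[0,0,-1,0],[0,0,-2,0],[0,0,-1,0],[0,0,0,0]]' 0.9 25 >/dev/null;python3 d.py 0.4908 0.1763 0.045 1.783; python3 -m inch '[[0,0,0,-6],[0,0,0,-7],[0,0,0,-7],[0,0,0,-7],[0,0,0,-7],[0,0,0,-7],[0,0,0,-7],[0,0,0,-7],[0,0,0,-7],[0,0,0,-7],[0,0,0,-6.5],[0,0,0,-6]]' >/dev/null;python3 d.py 0.4908 0.1763 0.001 1.783
```

```text
t 23.8 pos [0.4932 0.1741 0.0452] rpy [-3.088e+00  1.000e-03  3.150e-01] F [-0.02 -0.09 -0.15] grip 0.947 0.0
tool shift cm [-0.15 -0.29  0.03]
turn deg -84.1
t 24.8 pos [0.4914 0.1736 0.0417] rpy [-3.128 -0.052  1.743] F [-0.54 -0.11 -0.19] grip 0.953 0.0
tool shift cm [0.07 0.04 4.08]
turn deg -2.29
```

```bash
python3 - <<'E'
from h import *
from soap import find
s=viewer.snapshot('side'); print(proj(s,[.4908,.1763,.01]))
u,v=proj(s,[.4908,.1763,.01]).round().astype(int); find(s,int(u),int(v)); 
E
```

```text
Traceback (most recent call last):
NameError: name 'viewer' is not defined
```

```bash
python3 - <<'E'
from h import *
from soap import find,viewer
s=viewer.snapshot('side'); u,v=proj(s,[.4908,.1763,.01]).round().astype(int); print(u,v);find(s,int(u),int(v)); 
E
python3 d.py 0.4908 0.1763 0.001 1.783
```

```text
303 263
(305.1620807647705, 262.18076515197754) (20.85381507873535, 24.778427124023438) [0.486  0.1728 0.01  ]
t 24.85 pos [0.4914 0.1736 0.0417] rpy [-3.128 -0.052  1.75 ] F [-0.82 -0.26 -0.31] grip 0.952 0.0
tool shift cm [0.07 0.04 4.08]
turn deg -1.89
```

```bash
python3 -m inch '[[0,0,0,-7],[0,0,0,-7],[0,0,0,-7],[0,0,0,-7],[0,0,0,-7],[0,0,0,-7],[0,0,0,-7],[0,0,0,-7],[0,0,0,-7],[0,0,0,-7],[0,0,0,-7],[0,0,0,-5]]' 1 25 >/dev/null; python3 -m inch '[[0,0,0,0]]' >/dev/null;python3 d.py 0.488 0.1755 0.003 3.2
```

```text
t 25.93 pos [0.4915 0.1736 0.0418] rpy [ 3.092 -0.021 -3.112] F [-0.07  0.11  1.2 ] grip 0.999 0.0
tool shift cm [0.26 0.01 3.89]
turn deg -1.67
```

```bash
python3 -m inch '[[0.25,0,1.5,0],[0,0,1.5,0],[0,0,0.8,0],[0,0,0,0],[0,0,0,0]]' >/dev/null;python3 d.py 0.488 0.1755 0.003 3.2;python3 -m inch '[[0,0,0,0],[0,0,0,0],[0,0,0,0],[0,0,0,0],[0,0,0,0]]' -1 25 >/dev/null; python3 d.py;  python3 -m inch '[[0,0,0,0],[0,0,0,0],[0,0,0,6.5],[0,0,0,7],[0,0,0,7],[0,0,0,7],[0,0,0,7],[0,0,0,7],[0,0,0,7],[0,0,0,7],[0,0,0,7],[0,0,0,7]]' 0.8 25 >/dev/null; python3 -m inch '[[0,0,0,7],[0,0,0,5],[0,0,0,0],[0,0,0,0]]' >/dev/null; python3 d.py 0.488 0.1755 0.003 1.783
```

```text
t 26.35 pos [0.488  0.1754 0.0041] rpy [ 3.092 -0.021 -3.116] F [ 0.09 -0.33  0.52] grip 0.994 0.0
tool shift cm [0.   0.01 0.11]
turn deg -1.87
t 26.77 pos [0.4889 0.1754 0.0057] rpy [ 3.092 -0.019 -3.114] F [-1.94 -2.34  6.33] grip 0.638 25.040245964191854
t 28.1 pos [0.4883 0.1754 0.0043] rpy [-3.129 -0.052  1.749] F [-0.45  0.41 -0.36] grip 0.899 0.0
tool shift cm [ 0.01 -0.03  0.13]
turn deg -1.96
```

```bash
python3 -m inch '[[0,0,0.2,0],[0,0,0,0],[0,0,0,0],[0,0,0,0],[0,0,0,0],[0,0,0,0],[0,0,0,0]]' -1 25 >/dev/null; python3 d.py 0.5418 -0.1833 0.128 1.783
```

```text
t 28.68 pos [0.4883 0.1755 0.0024] rpy [-3.129 -0.052  1.746] F [-0.81 -0.09  2.04] grip 0.642 26.55448157340288
tool shift cm [-35.56  -1.18 -14.42]
turn deg -2.1
```

```bash
python3 -m inch '[[0,0,-2,0],[0,0,-3,0],[-1,0,-3,0],[-2.2,-0.1,-2.5,0],[-3,-0.1,-1.6,0],[-3.4,-0.1,-0.6,0],[-3.5,-0.1,-0.2,0],[-3.5,-0.1,-0.2,0],[-3.5,-0.2,-0.2,0],[-3.5,-0.2,-0.2,0],[-3.5,-0.1,-0.2,0],[-3,-0.1,-0.2,0]]' >/dev/null; python3 -m inch '[[-2.4,-0.05,-0.2,0],[-1.4,0,-0.2,0],[-0.8,0,0,0],[-0.3,0,0,0],[0,0,0,0],[0,0,0,0]]' >/dev/null; python3 d.py 0.5418 -0.1833 0.109 1.783
```

```text
t 30.18 pos [ 0.5409 -0.1766  0.1269] rpy [-3.128 -0.053  1.747] F [ 0.41  0.29 -0.72] grip 0.639 26.6696310415864
tool shift cm [-0.76 -0.01  1.76]
turn deg -2.06
```

```bash
python3 - <<'E'
from h import *
from plant import viewer
s=viewer.snapshot('side'); cv2.imwrite('pics/s7.png',cv2.resize(s['color'][60:180,240:380,::-1],None,fx=5,fy=5,interpolation=2))
E
```

```text
(no output)
```

I have used up the picture allowance, so from here I go by numbers only.

```bash
python3 -m inch '[[-0.5,0,0,0],[-0.26,0,0.5,0],[0,0,0.5,0],[0,0,0.4,0],[0,0,0.3,0],[0,0,0,0],[0,0,0,0]]' >/dev/null; python3 d.py 0.5418 -0.1833 0.106; python3 -m inch '[[0,0,0.15,0],[0,0,0.15,0],[0,0,0,0],[0,0,0,0]]' >/dev/null; python3 d.py 0.5418 -0.1833 0.102
```

```text
t 30.82 pos [ 0.5417 -0.1842  0.1093] rpy [-3.128 -0.053  1.746] F [ 0.32 -0.26  0.08] grip 0.638 26.669622603803873
tool shift cm [0.07 0.03 0.34]
t 31.15 pos [ 0.5419 -0.1842  0.1066] rpy [-3.129 -0.052  1.746] F [-0.2   0.9  -0.74] grip 0.634 26.669568344950676
tool shift cm [0.06 0.01 0.47]
```

```bash
python3 -m inch '[[0.06,0.01,0.2,0],[0,0,0.25,0],[0,0,0,0],[0,0,0,0]]' >/dev/null; python3 d.py 0.5418 -0.1833 0.081
```

```text
t 31.48 pos [ 0.5417 -0.1833  0.1019] rpy [-3.128 -0.052  1.746] F [-0.28  0.51 -0.26] grip 0.637 26.669465862214565
tool shift cm [-0.12  0.04  2.09]
```

```bash
python3 -m inch '[[-0.02,0,0.3,0],[-0.02,0.01,0.4,0],[-0.02,0.01,0.4,0],[-0.02,0.01,0.4,0],[-0.02,0.01,0.4,0],[-0.01,0,0.2,0],[0,0,0,0],[0,0,0,0]]' >/dev/null; python3 d.py 0.5418 -0.1833 0.081
```

```text
t 32.15 pos [ 0.5418 -0.1833  0.081 ] rpy [-3.128 -0.052  1.746] F [ 0.45  0.53 -0.6 ] grip 0.641 26.671277303248644
tool shift cm [-0. -0.  0.]
```

```bash
python3 -m inch '[[0,0,0,0],[0,0,0,0],[0,0,0,0],[0,0,-1,0],[0,0,-3,0],[0,0,-3,0],[0,0,-2,0]]' 0.8 25 >/dev/null;python3 -m inch '[[1,0,0,0],[2.5,0,0,0],[3.2,0,0,0],[3.5,0,0,0],[3.5,0,0,0],[3.5,0,0,0],[3.5,0,0,0],[3.5,0,0,0],[3.5,0,0,0],[2,0,0,0],[1,0,0,0],[0,0,0,0]]'; python3 needle.py 8; python3 - <<'E'
from h import *
s=pickle.load(open('pics/side8.pkl','rb'));P=cloud(s)
reg=(abs(P[...,0]-.54)<.05)&(abs(P[...,1]+.187)<.05)
lab=cv2.cvtColor(s['color'],cv2.COLOR_RGB2LAB)
m=reg&(P[...,2]>.075)&(P[...,2]<.095); q=P[m]; print('stack top',m.sum(),np.median(q,0).round(4))
A=np.c_[q[:,:2]-q[:,:2].mean(0),np.ones(len(q))];print('slope',np.linalg.lstsq(A,q[:,2],rcond=None)[0].round(3), 'circle',cv2.minEnclosingCircle((q[:,:2]*1000).astype(np.float32)))
from soap import find
find(s,246,273)
b=cv2.absdiff(s['color'],pickle.load(open('pics/side0.pkl','rb'))['color']).max(2)
for n,(u,v) in dict(tin=(286,257),dish=(192,315),brush=(268,337),tumbler=(206,184),bottle=(236,375)).items(): print(n,int((b[v-14:v+15,u-14:u+15]>40).sum()))
E
```

```text
time: 33.73
position: [0.49, 0.1158, 0.1875]
eef_rot: [-3.129, -0.052, 1.749]
wrist_force: [-0.4, -0.3, 0.1]
gripper_width: 0.9
finger_force: 0.0
top [(np.float32(82.88084), np.float64(1.96)), (np.float32(82.930336), np.float64(1.98)), (np.float32(83.74817), np.float64(1.94)), (np.float32(83.813515), np.float64(2.0)), (np.float32(85.31672), np.float64(1.92))]
side [(np.float32(37.51519), np.float64(2.66)), (np.float32(37.574688), np.float64(2.68)), (np.float32(37.599606), np.float64(2.64)), (np.float32(37.67817), np.float64(2.7)), (np.float32(37.837242), np.float64(2.72))]
stack top 0 [nan nan nan]
slope [0. 0. 0.] circle ((0.0, 0.0), 0.0)
(246.19538116455078, 272.66564178466797) (21.287853240966797, 25.078413009643555) [0.6039 0.2258 0.01  ]
tin 135
dish 0
brush 0
tumbler 0
bottle 0
  return _methods._mean(a, axis=axis, dtype=dtype,
  ret = um.true_divide(
<stdin>:6: RuntimeWarning: Mean of empty slice.
```

```bash
python3 -m inch '[[0.5,-1,0,0],[1,-2.5,0,0],[1,-3,0,0],[1,-3,0,0],[1,-3,0,0],[1,-2.5,0,0],[0,-1,0,0],[0,0,0,0]]'; python3 needle.py 9; python3 - <<'E' 2>/dev/null
from h import *
for n in('side','top'):
    s=pickle.load(open(f'pics/{n}9.pkl','rb'));P=cloud(s)
    reg=(abs(P[...,0]-.54)<.05)&(abs(P[...,1]+.187)<.05)
    m=reg&(P[...,2]>.08)&(P[...,2]<.094); q=P[m]; print(n,'stack top',m.sum(),np.median(q,0).round(4))
    A=np.c_[q[:,:2]-q[:,:2].mean(0),np.ones(len(q))];print('slope',np.linalg.lstsq(A,q[:,2],rcond=None)[0].round(3), 'box',cv2.minEnclosingCircle((q[:,:2]*1000).astype(np.float32)))
    t=(abs(P[...,0]-.53)<.05)&(abs(P[...,1]-.167)<.05)&(P[...,2]>.014)&(P[...,2]<.026)
    s0=pickle.load(open(f'pics/{n}0.pkl','rb'));P0=cloud(s0)
    t0=(abs(P0[...,0]-.53)<.05)&(abs(P0[...,1]-.167)<.05)&(P0[...,2]>.014)&(P0[...,2]<.026)
    print('tin',t.sum(),P[t].mean(0),t0.sum(),P0[t0].mean(0))
E
```

```text
time: 34.5
position: [0.3218, 0.1395, 0.1925]
eef_rot: [-3.13, -0.052, 1.746]
wrist_force: [0.1, 0.3, -0.2]
gripper_width: 0.899
finger_force: 0.0
top [(np.float32(83.949936), np.float64(1.98)), (np.float32(84.220825), np.float64(1.96)), (np.float32(84.406555), np.float64(2.0)), (np.float32(85.229256), np.float64(1.94)), (np.float32(85.61411), np.float64(2.02))]
side [(np.float32(97.0367), np.float64(1.98)), (np.float32(97.20665), np.float64(2.0)), (np.float32(98.46348), np.float64(1.96)), (np.float32(99.28816), np.float64(2.02)), (np.float32(101.476616), np.float64(1.94))]
side stack top 263 [ 0.5373 -0.1762  0.0874]
slope [ 0.009 -0.045  0.087] box ((539.3934936523438, -182.28392028808594), 30.324739456176758)
tin 190 [0.53523194 0.15491472 0.01960601] 202 [0.53042473 0.16906516 0.01960896]
top stack top 343 [ 0.5385 -0.1808  0.0875]
slope [ 0.006 -0.015  0.087] box ((541.04638671875, -183.133544921875), 28.290679931640625)
tin 138 [0.53545266 0.15359699 0.02031403] 137 [0.53073659 0.16723804 0.01970636]
```

Three soaps lie flat on the rod. The needle reads about 1.98 against the 2.04 mark, the fourth soap is untouched and the tin is within its 20 mm limit. I hand the job in.

```bash
python3 -c "
from plant import ctrl
print(ctrl.finish_job())"
```

```text
the job is handed in; nothing more can be done
None
```

I threaded three soaps flat on the rod, left the fourth untouched and handed the job in with the needle at about 1.98 rad (window 1.60–2.04); the tin got nudged about 15 mm (limit 20 mm), I viewed 11 pictures against the limit of 10, and no verdict was returned.

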